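# Power up the test bench in order

### The job

Switch on the electronics bench in the right order by gently pressing each power key fully in, where it stays: first the rectangular key on the outlet block, then the large round key on the power supply, then the square key on the signal generator. Leave the supply's small round key and the generator's bar key alone, and do not lift or shove the devices or disturb the spool, screwdriver, bin and carton.

Things in the scene. Friction and masses are not known exactly. Their poses are not given: they have to be found in the camera images.
- outlet: White mains outlet block lying on the bench, loose, 0.6 to 0.9 kg, 70 (x) x 170 (y) x 42 (height) mm, with two round socket outlets and one black key in its flat top. Origin: centre of its underside; z up; its long side runs along y. The key is 55 mm from the centre towards +y, the sockets towards -y.
- outlet_key_top (a point): Centre of the top face of the outlet block's only key: black, rectangular, 22 (x) x 32 (y) mm. It moves with the cap: 59 mm above the bench and 17 mm proud of the block when out, 11 mm proud when fully in and let go. Axes as the block's.
- outlet_key (a joint): Outlet block's key: 0 = fully out (off), 0.006 m = fully in (on). A slider with 2 N friction and 6 mm travel that stays where it is left. Its cap rides on a 1.2 N/mm spring with up to 8 mm of give: pressed, the cap sinks 1.7 mm, goes down with the slider at 2 N, then, slider home, gives on; 5 to 6 N mean fully in (at 9.6 N the cap is hard). Let go, the cap rises again. The value leaves out the cap's give.
- supply: Grey bench power supply with its white control panel facing up, loose, 0.65 to 0.95 kg, 110 (x) x 160 (y) x 70 (height of the panel) mm. Origin: centre of its underside; z up. On the panel (x, y from the centre, mm): large round key (0, -45), small round key (-32, 5), aluminium knob of 20 mm diameter (32, -10) standing 14 mm high, two brass terminals of 15 mm diameter (-32, 35) and (-32, 62) standing 16 mm high, flat display (28, 40).
- supply_key_top (a point): Centre of the top face of the supply's power key: the large round black one, 24 mm diameter. It moves with the cap: 87 mm above the bench and 17 mm proud of the panel when out, 11 mm proud when fully in and let go. Axes as the supply's.
- supply_key (a joint): Supply's large round key: 0 = fully out (off), 0.006 m = fully in (on). A slider with 2 N friction and 6 mm travel that stays where it is left. Its cap rides on a 1.2 N/mm spring with up to 8 mm of give: pressed, the cap sinks 1.7 mm, goes down with the slider at 2 N, then, slider home, gives on; 5 to 6 N mean fully in (at 9.6 N the cap is hard). Let go, the cap rises again. The value leaves out the cap's give.
- supply_small_top (a point): Centre of the top face of the supply's small round black key, 12 mm diameter, 10 mm proud of the panel: to be left alone.
- supply_small (a joint): Supply's small round key, to be left out: 0 = fully out, 0.006 m = fully in; a latching slider too, without spring.
- generator: Grey signal generator, flatter than the supply, its white panel facing up, loose, 0.55 to 0.8 kg, 100 (x) x 150 (y) x 45 (height of the panel) mm. Origin: centre of its underside; z up. On the panel (x, y from the centre, mm): square key (0, 45), narrow bar key (-30, -25), flat display (18, -24); two brass connectors stick 12 mm out of its -x side.
- generator_key_top (a point): Centre of the top face of the generator's power key: the square black one, 22 x 22 mm. It moves with the cap: 62 mm above the bench and 17 mm proud of the panel when out, 11 mm proud when fully in and let go. Axes as the generator's.
- generator_key (a joint): Generator's square key: 0 = fully out (off), 0.006 m = fully in (on). A slider with 2 N friction and 6 mm travel that stays where it is left. Its cap rides on a 1.2 N/mm spring with up to 8 mm of give: pressed, the cap sinks 1.7 mm, goes down with the slider at 2 N, then, slider home, gives on; 5 to 6 N mean fully in (at 9.6 N the cap is hard). Let go, the cap rises again. The value leaves out the cap's give.
- generator_bar_top (a point): Centre of the top face of the generator's narrow black bar key, 10 (x) x 34 (y) mm, 10 mm proud of the panel: to be left alone.
- generator_bar (a joint): Generator's bar key, to be left out: 0 = fully out, 0.006 m = fully in; a latching slider too, without spring.
- spool: Bystander: metal wire spool standing on the bench nearest the robot, 56 mm diameter, 46 mm high. Origin: centre of its underside.
- screwdriver: Bystander: screwdriver with a yellow handle lying crosswise on the far side of the bench, less than 40 mm high. Origin near the middle of it.
- bin: Bystander: open blue parts bin at the far left, 100 x 140 mm, 60 mm high. Origin: centre of its underside.
- carton: Bystander: small cardboard carton at the far right, 90 x 130 mm, 60 mm high. Origin: centre of its underside.
Mind the look-alikes: they are no part of the job. What is shaped like the generator but red is not meant.

How it is judged (in metres and radians):
On the way, in this order (a step that is already met when the one before it is completed fails the run):
1. the outlet block's power key is pressed fully in (value of joint outlet_key above 0.0045 m), for 0.1 s.
2. the power supply's power key is pressed fully in (value of joint supply_key above 0.0045 m), for 0.1 s.
3. the signal generator's power key is pressed fully in (value of joint generator_key above 0.0045 m), for 0.1 s.
At the end, for the whole second after the job is handed in: All three power keys are in by more than 4.5 of their 6 mm; the small round key and the bar key are in by less than 3 mm; each device is upright, at rest and within 20 mm of where it started; spool, screwdriver, bin and carton are within 30 mm of where they started (value of joint each of outlet_key, supply_key, generator_key above 0.0045 m and value of joint each of supply_small, generator_bar below 0.003 m and distance of each of outlet, supply, generator from where it was at the start of the episode below 0.02 m and angle between each of outlet, supply, generator's own z axis and vertical below 0.1 rad and linear speed of each of outlet, supply, generator below 0.02 m/s and distance of each of spool, screwdriver, bin, carton from where it was at the start of the episode below 0.03 m); the robot touches nothing.
It fails at once if a power key is pressed before the one that must come first is in ((value of joint supply_key above 0.003 m and value of joint outlet_key below 0.004 m) or (value of joint generator_key above 0.003 m and value of joint supply_key below 0.004 m)).
It fails at once if a key other than the three power keys is pressed (3 mm or more) (value of joint any of supply_small, generator_bar above 0.003 m).
It fails at once if a device is pressed hard (over 30 N) (contact force between the fingers and outlet above 30 N or contact force between the fingers and supply above 30 N or contact force between the fingers and generator above 30 N).
It fails at once if a device is lifted (over 10 mm), tipped, or shoved more than 20 mm (height (world z) of any of outlet, supply, generator above 0.01 m or angle between any of outlet, supply, generator's own z axis and vertical above 0.15 rad or distance of any of outlet, supply, generator from where it was at the start of the episode above 0.02 m).
It fails at once if the spool, screwdriver, bin or carton is moved more than 30 mm (distance of any of spool, screwdriver, bin, carton from where it was at the start of the episode above 0.03 m).
It also fails if it takes over 45 s, if anything falls off the work surface, if the arm or the gripper's body presses on something with over 40 N, if the wrist force passes 120 N, or if a joint passes its speed limit or range.

### The arm

A 6-joint arm with a two-finger parallel gripper is mounted at the origin on the work surface. World frame = base frame: x ahead of the robot, y to its left, z up, the work surface at z = 0. Lengths are in mm, angles in degrees, forces in N, time in s.
With the tool pointing down it reaches from about 325 to 925 mm from the base axis. Payload 3.1 kg.
Tool frame: the origin (TCP) lies at the very end of the fingers, on their centre line; the grasp point (between the pads) lies 19 mm behind it; z points along the fingers, y is the line along which they close (so a half turn about z gives the same grasp; the last joint's range is limited). The gripper opens to 85 mm and grips with 20 to 120 N. Pads are 22 mm wide; open, the fingers measure 114 mm over their backs; the gripper's body (76 mm by 85 mm) begins 54 mm behind the grasp point. The pads swing forward as they close: fully open they stand 13 mm farther back than shut.
Start: joints at [59.06, 12.427, 92.441, -0, 75.132, -6.429], TCP at [259.277, 568.695, 231.3] pointing down, gripper open.
Joint ranges: [-157.48, 157.48], [-44.54, 120.13], [17.64, 146.25], [-64.5, 244.5], [7.68, 150.69], [-147.95, 147.95]. Speed limits (degrees/s): [159.86, 159.86, 180, 180, 180, 180].

### API

Orientations are given as [roll, pitch, yaw] about the fixed x, y, z axes, in that order (R = Rz(yaw) Ry(pitch) Rx(roll)).
In Python, from station import * gives the robot as it stands.
- The arm moves only by the shell command python3 -m jog 'ROWS' [FORCE]. ROWS is JSON, one flat list of numbers, 7 for each row, row after row: the turn, a rotation vector about the tool's x, y, z in units of pi/2 rad (1.0 is pi/2 rad), then the shift along the tool's x, y, z in units of 0.5 m (1.0 is 0.5 m), then the opening, from 0 (shut) to 1 (fully open). In form: [wx, wy, wz, x, y, z, gripper, wx, wy, wz, x, y, z, gripper, ...]. A call has 1 to 8 rows; each row shifts and turns the commanded pose from where the row before left it, along the tool's axes as they then stand; what a row does not reach is not made up. A row lasts 1/10 s, in which the tool goes at most 50 mm and 8.59 degrees, less where a joint would pass 70% of its speed; a pose out of reach is approached as far as the arm can. A call with a number of a shift or a turn outside -1 to 1 is refused whole. A call with a gripper value outside its range is refused whole. The fingers move at their own pace and stop on an object; FORCE is the grip in N (left out, the last holds). Time passes only in rows, so rows that do not move let the fingers close. It gives the time, the measured TCP pose, the force, the opening and the grip force at its end, in the units of the state.
- sense(): the state, without advancing time (a new reading comes with each control period).
- capture(name): name is "side" or "top"; returns the picture (400x640x3 uint8, blue, green, red); there is no depth.
- calibration(name): a dict with "fov_y" (degrees; the focal length in pixels is half the picture's height over the tangent of half this angle, whatever the lens; pixels are square), "cx", "cy" (the principal point, pixels), "T" (4x4, takes a point from camera to world coordinates). Camera axes: x right, y down, z forward; pixel columns grow to the right and rows downward; lengths in mm; the calibration is good to about 2 mm. A picture is of the moment at which its call begins. calibration takes no time and is no camera call.
- finish_job(): hands the job in; it is judged then, once.
The state is a dict: "t": time; "joints": joint angles; "dq": joint speeds; "effort": joint torques, N m; "eef_pos": TCP position; "eef_rot": TCP orientation; "wrist_force": force on the tool from outside, world axes, zero at the start; "torque": the same for the moment, N m; "grip_width": opening from 0.0 (shut) to 1.0 (fully open); "grasp_force": force on a finger pad.
Only numpy, scipy, OpenCV 4.12 (cv2) and the standard library are available. Lean on these libraries where they do the work, as an engineer would, in place of code of your own. Each camera call takes 0.05 s, during which the arm holds its last target. There are 200 camera calls.

## Working session

There is one attempt and no reset: what is moved stays moved. The work goes in short steps, Python scripts to look and compute and a shell command to move; the robot and the scene stay as the last step left them, time stands still between calls to the robot, and variables do not carry over. Pictures are saved under pics/ and viewed, at most 10 in all, crops included, and the job is handed in when it is done.

```bash
mkdir -p pics; python3 - <<'E'
from station import *
import cv2
for n in ("top","side"):
    cv2.imwrite(f"pics/{n}0.png",capture(n)); c=calibration(n); print(n,c)
print(sense())
E
```

```text
top {'fov_y': 56.38115020032712, 'cx': 316.4609925087879, 'cy': 197.0518270864366, 'T': array([[-4.86432770e-03, -9.89134676e-01,  1.46931723e-01,
         4.10896460e+02],
       [-9.99558724e-01,  5.03751080e-04, -2.97002133e-02,
         2.85530179e+01],
       [ 2.93034939e-02, -1.47011358e-01, -9.88700645e-01,
         1.03571091e+03],
       [ 0.00000000e+00,  0.00000000e+00,  0.00000000e+00,
         1.00000000e+00]])}
side {'fov_y': 51.331720687757134, 'cx': 323.47742092826417, 'cy': 204.08345892600977, 'T': array([[-9.00253178e-01, -3.48810595e-01,  2.60529048e-01,
         2.91736027e+02],
       [-4.35328826e-01,  7.13309753e-01, -5.49252227e-01,
         5.23863438e+02],
       [ 5.74708566e-03, -6.07881868e-01, -7.94006679e-01,
         8.11853124e+02],
       [ 0.00000000e+00,  0.00000000e+00,  0.00000000e+00,
         1.00000000e+00]])}
{'t': 0.1, 'joints': array([ 5.90594746e+01,  1.24736941e+01,  9.25179968e+01,  1.57033382e-03,
        7.51328577e+01, -6.42599132e+00]), 'dq': array([ 0.00519157, -0.02489579, -0.31947109, -0.08227681,  0.01905325,
       -0.01932032]), 'effort': array([-9.65645886e-04, -3.98079479e+01, -3.04968953e+01, -2.19085050e-04,
        4.26745653e-03,  1.82249335e-05]), 'eef_pos': array([258.90109663, 568.06191308, 230.09696504]), 'eef_rot': array([-1.79876404e+02, -1.54468015e-02,  1.55485045e+02]), 'wrist_force': array([ 0.58948299, -0.16047667, -1.26591387]), 'torque': array([-0.05203496,  0.01034398, -0.00698398]), 'grasp_force': 0.0, 'grip_width': 0.9989280989108482}
```

View pics/top0.png

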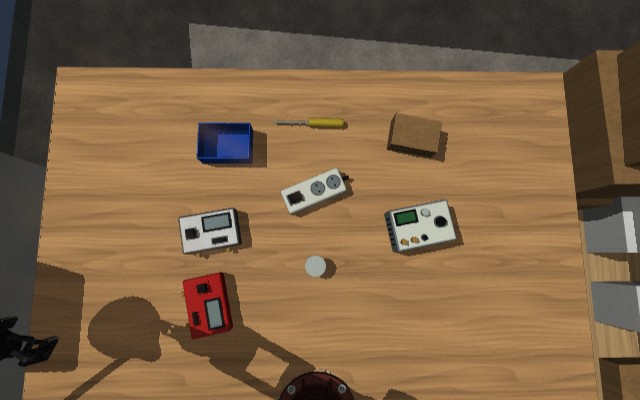

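View pics/side0.png

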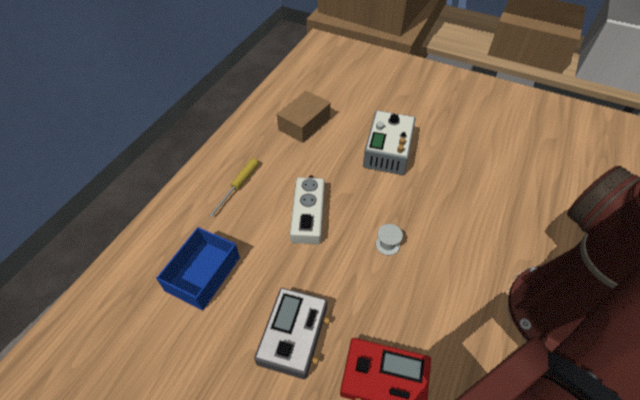

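Top view: the outlet key is near (294,198), the supply's large key near (440,222) and the white generator's square key near (192,233). The red decoy is at (207,305). Next I'll enlarge the three keys in both views.

```bash
python3 - <<'E'
import cv2, numpy as np
def crop(n,u,v,w=32,k=4):
    im=cv2.imread(f"pics/{n}0.png"); c=cv2.resize(im[v-w:v+w,u-w:u+w],None,fx=k,fy=k,interpolation=cv2.INTER_NEAREST)
    for i in range(0,2*w,8):
        cv2.putText(c,str(u-w+i),(i*k,8),0,.3,(0,0,255)); cv2.putText(c,str(v-w+i),(0,i*k+4),0,.3,(0,0,255))
        cv2.line(c,(i*k,0),(i*k,2*w*k),(0,0,255) if 0 else (200,100,200),1); cv2.line(c,(0,i*k),(2*w*k,i*k),(200,100,200),1)
    return c
t=[crop("top",*p) for p in ((300,198),(435,224),(200,232))]
s=[crop("side",*p) for p in ((308,218),(392,130),(290,340))]
cv2.imwrite("pics/crops.png",np.vstack([np.hstack(t),np.hstack(s)]))
E
```

```text
(no output)
```

View pics/crops.png

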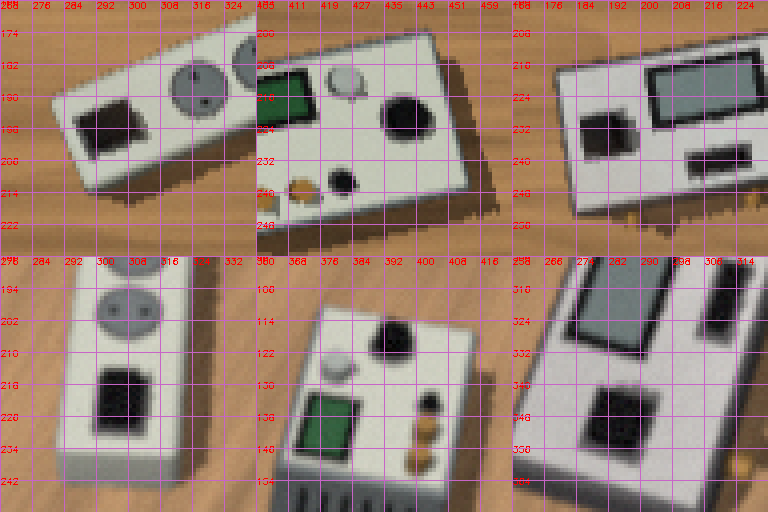

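The crops show the black caps clearly. In the top view they are at about (295,198), (441,221) and (192,233). In the side view they are at about (306,220), (394,117) and (285,348). A blob covers the cap's top and base together, so I take its centroid at mid-height.

```bash
cat > h.py <<'E'
from station import *
import cv2, numpy as np
def ray(n,u,v,z):
    c=calibration(n); T=c["T"]; f=200/np.tan(np.radians(c["fov_y"]/2))
    d=T[:3,:3]@np.array([(u-c["cx"])/f,(v-c["cy"])/f,1]); o=T[:3,3]
    return (o+d*(z-o[2])/d[2]).round(1)
E
python3 - <<'E'
from h import *
K={"outlet":(59,(295,198),(306,220)),"supply":(87,(441,221),(394,117)),"gen":(62,(192,233),(285,348))}
for k,(z,a,b) in K.items():
    for n,(u,v) in (("top",a),("side",b)):
        g=cv2.imread(f"pics/{n}0.png").max(2); w=13
        p=g[v-w:v+w+1,u-w:u+w+1]; _,l,st,ce=cv2.connectedComponentsWithStats((p<75).astype(np.uint8))
        i=l[w,w]; c=ce[i]+[u-w,v-w]; print(k,n,c.round(1),st[i],ray(n,*c,z-8.5))
# device orientation, from panel corners in the top view
for k,z,pts in (("outlet",42,[(281,191),(290,213.5)]),("supply",70,[(448,200),(456,238)]),("gen",45,[(179,217),(184,253.5)])):
    a,b=[ray("top",*p,z)[:2] for p in pts]; d=b-a; print(k,np.hypot(*d).round(1),np.degrees(np.arctan2(d[1],d[0])).round(1))
for p in ((281.5,191),(347,168.5)):pass
print(ray("top",316,266,46))
E
```

```text
outlet top [295.1 197.5] [  6   6  16  14 139] [556.1  55.9  50.5]
outlet side [305.9 221.7] [  7   8  13  15 159] [555.3  59.   50.5]
supply top [440.1 221.2] [  6   8  13  11 103] [ 489.6 -320.8   78.5]
supply side [393.8 118.8] [ 8 10 10 10 71] [ 489.  -319.7   78.5]
gen top [191.  233.4] [  6   8  13  11 114] [461.6 325.8  53.5]
gen side [284.4 349.1] [  4   6  18  17 205] [460.2 328.   53.5]
outlet 65.6 -158.1
supply 101.2 -171.3
gen 96.8 -169.6
[376.    0.9  46. ]
```

```bash
python3 -m jog '[0,0,0,-0.069,-0.049,0.014,0, 0,0,0,-0.069,-0.049,0.014,0, 0,0,0,-0.069,-0.049,0.014,0, 0,0,0,-0.069,-0.049,0.014,0, 0,0,0,-0.069,-0.049,0.014,0, 0,0,0,-0.069,-0.049,0.014,0, 0,0,0,-0.069,-0.049,0.014,0]' 20
python3 -m jog '[0,0,0,-0.069,-0.049,0.014,0, 0,0,0,-0.069,-0.049,0.014,0, 0,0,0,-0.069,-0.049,0.014,0, 0,0,0,-0.069,-0.049,0.014,0, 0,0,0,-0.069,-0.049,0.014,0, 0,0,0,-0.069,-0.049,0.014,0, 0,0,0,-0.069,-0.049,0.014,0, 0,0,0,0,0,0,0]'
```

```text
t: 0.8
eef_pos: [408.1, 310.7, 181.6]
eef_rot: [-180.0, -0.0, 155.5]
wrist_force: [0.6, -0.2, -0.6]
grip_width: 0.002
grasp_force: 0.0
t: 1.6
eef_pos: [557.9, 51.9, 132.2]
eef_rot: [-179.9, 0.0, 155.2]
wrist_force: [-0.4, 0.3, -0.3]
grip_width: -0.002
grasp_force: 0.0
```

```bash
python3 -m jog '[0,0,0,0.004,0.004,0.05,0, 0,0,0,0.004,0.004,0.05,0, 0,0,0,0,0,0,0, 0,0,0,0,0,0,0]'
cat > look.py <<'E'
import sys
from h import *
u,v,u2,v2,nm=*map(int,sys.argv[1:5]),sys.argv[5]
c=[cv2.resize(capture(n)[max(0,b-40):max(0,b-40)+80,a-40:a+40],None,fx=5,fy=5) for n,a,b in (("top",u,v),("side",u2,v2))]
cv2.imwrite(f"pics/{nm}.png",np.hstack(c)); s=sense(); print(s["eef_pos"],s["wrist_force"])
E
python3 look.py 295 198 306 215 o1
```

```text
t: 2.0
eef_pos: [553.5, 62.0, 82.8]
eef_rot: [-180.0, -0.1, 155.5]
wrist_force: [-0.1, -0.2, 0.7]
grip_width: -0.002
grasp_force: 0.0
[555.4539357  61.8719547  84.700288 ] [ 0.16732456  0.13389782 -0.59888446]
```

View pics/o1.png

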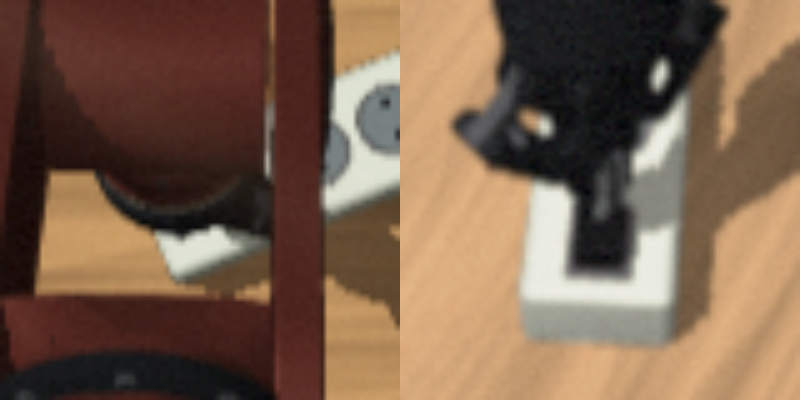

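The side view shows the closed fingertip at about (306.5,218), just above and behind the outlet cap, as expected at z≈83. The top view is blocked by the arm.

```bash
python3 - <<'E'
from h import *
print(ray("side",306.5,218,83))
print(np.mean([sense()["eef_pos"] for _ in range(5)],0))
E
python3 -m jog '[0,0,0,-0.003,-0.006,0.012,0, 0,0,0,0,0,0.012,0, 0,0,0,0,0,0,0, 0,0,0,0,0,0,0]'
```

```text
[547.3  69.6  83. ]
[555.4539357  61.8719547  84.700288 ]
t: 2.5
eef_pos: [554.4, 58.1, 71.1]
eef_rot: [-180.0, -0.0, 155.5]
wrist_force: [0.1, 1.0, 0.4]
grip_width: -0.002
grasp_force: 0.0
```

The tip ray lands on the finger face nearest the camera, about 10 mm off the centre line, so it agrees with the TCP reading. Next I press the outlet key slowly.

```bash
python3 -m jog '[0,0,0,0,0,0.01,0, 0,0,0,0,0,0.006,0, 0,0,0,0,0,0.004,0, 0,0,0,0,0,0,0]'
python3 -m jog '[0,0,0,0,0,0.004,0, 0,0,0,0,0,0.004,0, 0,0,0,0,0,0.004,0, 0,0,0,0,0,0.004,0, 0,0,0,0,0,0.004,0, 0,0,0,0,0,0,0, 0,0,0,0,0,0,0]'
```

```text
t: 2.9
eef_pos: [554.1, 58.2, 60.7]
eef_rot: [-180.0, -0.1, 155.5]
wrist_force: [0.1, -0.1, -1.0]
grip_width: -0.0
grasp_force: 0.0
t: 3.6
eef_pos: [554.8, 58.2, 51.4]
eef_rot: [180.0, 0.0, 155.5]
wrist_force: [0.1, 0.2, 2.3]
grip_width: 0.002
grasp_force: 0.9
```

```bash
python3 -m jog '[0,0,0,0,0,0.003,0, 0,0,0,0,0,0.003,0, 0,0,0,0,0,0,0, 0,0,0,0,0,0,0]'; python3 -m jog '[0,0,0,0,0,0,0]'
```

```text
t: 4.0
eef_pos: [554.9, 58.2, 48.7]
eef_rot: [180.0, 0.0, 155.5]
wrist_force: [-0.2, 0.4, 4.7]
grip_width: 0.005
grasp_force: 2.5
t: 4.1
eef_pos: [554.9, 58.2, 48.7]
eef_rot: [180.0, 0.0, 155.5]
wrist_force: [-0.5, -0.2, 5.0]
grip_width: -0.001
grasp_force: 2.5
```

```bash
python3 -m jog '[0,0,0,0,0,0.002,0, 0,0,0,0,0,0,0, 0,0,0,0,0,0,0]'; python3 -m jog '[0,0,0,0,0,-0.02,0, 0,0,0,0,0,-0.06,0, 0,0,0,0,0,-0.06,0, 0,0,0,0,0,0,0]'
```

```text
t: 4.4
eef_pos: [554.9, 58.2, 47.8]
eef_rot: [180.0, 0.0, 155.5]
wrist_force: [-1.6, 0.4, 5.9]
grip_width: -0.001
grasp_force: 3.0
t: 4.8
eef_pos: [558.0, 58.1, 121.9]
eef_rot: [179.8, 0.5, 155.5]
wrist_force: [1.2, 0.5, 0.8]
grip_width: -0.005
grasp_force: 0.0
```

```bash
python3 -m jog '[0,0,0,-0.022,-0.083,0,0, 0,0,0,-0.022,-0.083,0,0, 0,0,0,-0.022,-0.083,0,0, 0,0,0,-0.022,-0.083,0,0, 0,0,0,-0.022,-0.083,0,0, 0,0,0,-0.022,-0.083,0,0, 0,0,0,-0.022,-0.083,0,0, 0,0,0,-0.022,-0.083,0,0]'; python3 -m jog '[0,0,0,-0.019,-0.079,0,0, 0,0,0,0,0,0,0, 0,0,0,0,0,0,0, 0,0,0,0,0,0,0]'; python3 look.py 440 221 394 112 s1
```

```text
t: 5.6
eef_pos: [495.4, -281.4, 116.0]
eef_rot: [180.0, -0.1, 155.5]
wrist_force: [0.6, -0.7, -0.5]
grip_width: 0.002
grasp_force: 0.0
t: 6.0
eef_pos: [488.5, -318.9, 116.2]
eef_rot: [179.9, -0.1, 155.5]
wrist_force: [0.5, 0.3, -0.6]
grip_width: -0.001
grasp_force: 0.0
[ 489.04354849 -318.60616119  116.62382867] [-0.30850487  0.16431207 -0.8961209 ]
```

View pics/s1.png

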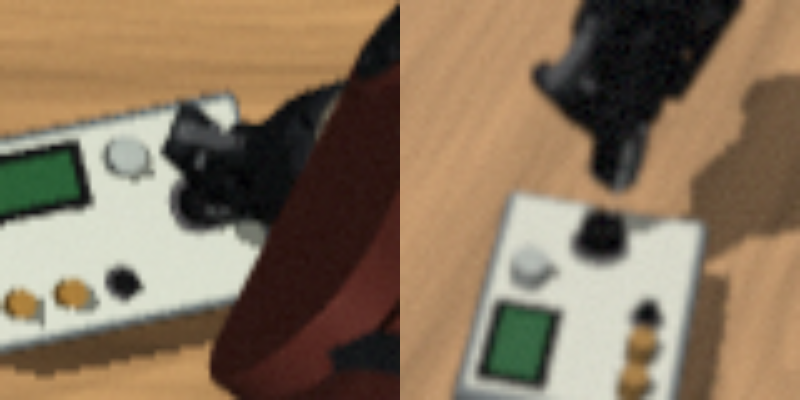

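The fingers stand over the supply's large key, with the side tip at (396,109) above the cap at (394,118). The knob, at side (380,125), is clear.

```bash
python3 -m jog '[0,0,0,0,0,0.03,0, 0,0,0,0,0,0.016,0, 0,0,0,0,0,0.008,0, 0,0,0,0,0,0,0, 0,0,0,0,0,0,0]'
python3 -m jog '[0,0,0,0,0,0.004,0, 0,0,0,0,0,0.004,0, 0,0,0,0,0,0.004,0, 0,0,0,0,0,0.004,0, 0,0,0,0,0,0.004,0, 0,0,0,0,0,0.004,0, 0,0,0,0,0,0,0, 0,0,0,0,0,0,0]'
```

```text
t: 6.6
eef_pos: [489.2, -320.1, 90.0]
eef_rot: [180.0, -0.0, 155.5]
wrist_force: [-0.4, 0.9, -0.3]
grip_width: 0.004
grasp_force: 0.0
t: 7.4
eef_pos: [489.5, -320.7, 78.7]
eef_rot: [-180.0, 0.1, 155.5]
wrist_force: [-0.4, -0.3, 2.1]
grip_width: 0.0
grasp_force: 1.3
```

```bash
python3 -m jog '[0,0,0,0,0,0.003,0, 0,0,0,0,0,0.003,0, 0,0,0,0,0,0,0, 0,0,0,0,0,0,0]'; python3 -m jog '[0,0,0,0,0,0,0]'
```

```text
t: 7.8
eef_pos: [489.6, -320.7, 76.0]
eef_rot: [-180.0, 0.1, 155.5]
wrist_force: [0.5, 0.5, 6.0]
grip_width: 0.003
grasp_force: 2.9
t: 7.9
eef_pos: [489.6, -320.7, 76.1]
eef_rot: [-180.0, 0.1, 155.5]
wrist_force: [-0.7, -0.3, 6.1]
grip_width: 0.002
grasp_force: 2.9
```

Cap 11 mm down at 6 N (5 mm of give) means the slider is home. Next I retract and go to the generator.

```bash
python3 -m jog '[0,0,0,0,0,-0.02,0, 0,0,0,0,0,-0.05,0, 0,0,0,0,0,-0.06,0, 0,0,0,0,0,0,0]'; python3 -m jog '[0,0,0,0.042,0.082,0,0, 0,0,0,0.042,0.082,0,0, 0,0,0,0.042,0.082,0,0, 0,0,0,0.042,0.083,0,0, 0,0,0,0.042,0.083,0,0, 0,0,0,0.042,0.083,0,0, 0,0,0,0.042,0.083,0,0]'; python3 -m jog '[0,0,0,0.042,0.082,0,0, 0,0,0,0.042,0.082,0,0, 0,0,0,0.042,0.082,0,0, 0,0,0,0.043,0.082,0,0, 0,0,0,0.042,0.083,0,0, 0,0,0,0.042,0.083,0,0, 0,0,0,0.042,0.083,0,0,0,0,0,0,0,0,0]';python3 -m jog '[0,0,0,0,0,0.04,0, 0,0,0,0,0,0.05,0, 0,0,0,0,0,0,0, 0,0,0,0,0,0,0]'; python3 look.py 195 233 285 340 g1
```

```text
t: 8.3
eef_pos: [491.4, -322.0, 144.7]
eef_rot: [-179.9, 0.4, 155.5]
wrist_force: [0.4, -0.6, 0.7]
grip_width: 0.002
grasp_force: 0.0
t: 9.0
eef_pos: [473.6, 5.7, 139.1]
eef_rot: [-180.0, -0.1, 155.5]
wrist_force: [1.1, -0.1, 0.2]
grip_width: -0.002
grasp_force: 0.0
t: 9.8
eef_pos: [459.2, 331.9, 139.3]
eef_rot: [180.0, -0.1, 155.8]
wrist_force: [0.5, -0.2, -0.1]
grip_width: 0.005
grasp_force: 0.0
t: 10.2
eef_pos: [459.6, 326.1, 94.0]
eef_rot: [-179.8, -0.1, 155.5]
wrist_force: [1.1, -0.8, 0.2]
grip_width: -0.001
grasp_force: 0.0
[461.42943373 327.1637807   96.15685588] [-0.34228983  0.23583688 -0.35757353]
```

View pics/g1.png

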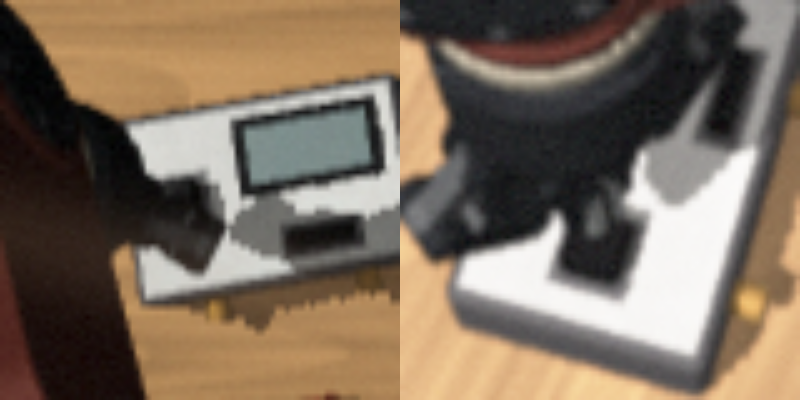

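The fingertip is over the generator's square cap: side tip (284,345), cap (285,349). The bar key is well clear.

```bash
python3 -m jog '[0,0,0,0,0,0.03,0, 0,0,0,0,0,0.02,0, 0,0,0,0,0,0.008,0, 0,0,0,0,0,0,0, 0,0,0,0,0,0,0]'
python3 -m jog '[0,0,0,0,0,0.004,0, 0,0,0,0,0,0.004,0, 0,0,0,0,0,0.004,0, 0,0,0,0,0,0.004,0, 0,0,0,0,0,0.004,0, 0,0,0,0,0,0.004,0, 0,0,0,0,0,0,0, 0,0,0,0,0,0,0]'
```

```text
t: 10.8
eef_pos: [460.8, 327.3, 66.1]
eef_rot: [-180.0, -0.0, 155.5]
wrist_force: [0.4, 0.6, 0.6]
grip_width: 0.001
grasp_force: 0.0
t: 11.6
eef_pos: [461.1, 327.5, 54.4]
eef_rot: [180.0, 0.0, 155.5]
wrist_force: [-0.5, 1.5, 1.8]
grip_width: 0.001
grasp_force: 0.9
```

```bash
python3 -m jog '[0,0,0,0,0,0.003,0, 0,0,0,0,0,0.003,0, 0,0,0,0,0,0,0, 0,0,0,0,0,0,0]'; python3 -m jog '[0,0,0,0,0,0.001,0, 0,0,0,0,0,0,0]'
```

```text
t: 12.0
eef_pos: [461.1, 327.5, 51.8]
eef_rot: [180.0, 0.0, 155.5]
wrist_force: [0.1, 0.5, 4.7]
grip_width: 0.003
grasp_force: 2.5
t: 12.2
eef_pos: [461.1, 327.5, 51.3]
eef_rot: [180.0, 0.0, 155.5]
wrist_force: [-0.2, -0.1, 5.7]
grip_width: -0.001
grasp_force: 2.7
```

```bash
python3 -m jog '[0,0,0,0,0,-0.02,0, 0,0,0,0,0,-0.07,0, 0,0,0,0,0,-0.09,0, 0,0,0,0,0,-0.09,0, 0,0,0,0.04,0.025,-0.04,0, 0,0,0,0.06,0.04,0,0, 0,0,0,0.06,0.04,0,0, 0,0,0,0.06,0.04,0,0]'; python3 -m jog '[0,0,0,0.06,0.04,0,0, 0,0,0,0.03,0.02,0,0, 0,0,0,0,0,0,0,0,0,0,0,0,0,0]'
python3 - <<'E'
from h import *
I={n:capture(n) for n in ("top","side")}
for n in I: cv2.imwrite(f"pics/{n}9.png",I[n])
f=lambda im,u,v:cv2.resize(im[v-32:v+32,u-32:u+32],None,fx=4,fy=4,interpolation=cv2.INTER_NEAREST)
P=[("top",300,198),("top",435,224),("side",308,218),("side",392,130),("side",290,340),("top",200,232)]
cv2.imwrite("pics/end.png",np.vstack([np.hstack([f(I[n],u,v) for n,u,v in P[:3]]),np.hstack([f(I[n],u,v) for n,u,v in P[3:]])]))
E
```

```text
t: 13.0
eef_pos: [389.7, 439.3, 205.8]
eef_rot: [-179.9, -0.0, 155.5]
wrist_force: [0.8, 0.1, 0.3]
grip_width: 0.003
grasp_force: 0.0
t: 13.4
eef_pos: [362.3, 484.1, 205.3]
eef_rot: [-179.9, 0.0, 155.5]
wrist_force: [0.2, -0.9, 0.5]
grip_width: 0.003
grasp_force: 0.0
```

View pics/end.png

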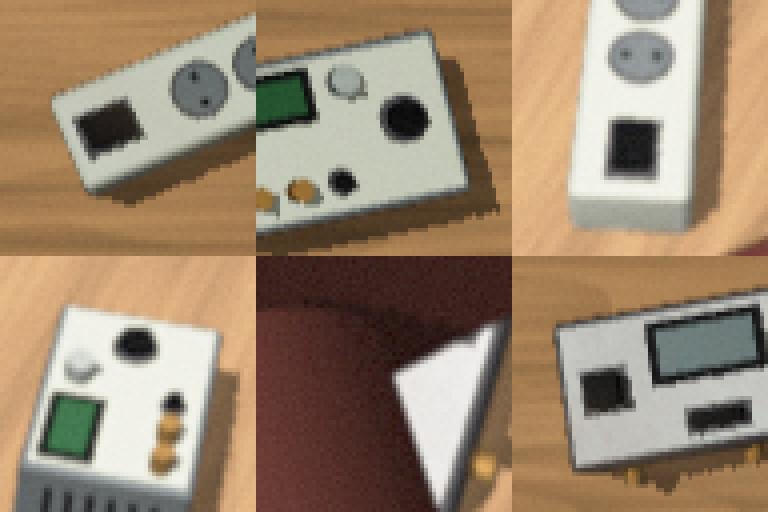

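View pics/top9.png

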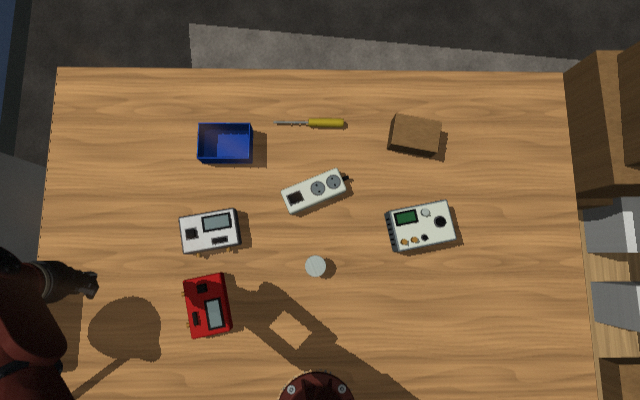

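All three power-key caps stand visibly lower than before, with thinner side walls at top (295,198), (440,221) and (191,233). The devices and bystanders are where they started, and the arm is clear of everything.

```bash
python3 -c "
from station import *
print(finish_job())"
```

```text
the job is handed in; nothing more can be done
None
```

I pressed the outlet, supply and generator power keys fully in, in that order, at about 6 N each; nothing else was visibly disturbed, and the job was handed in after about 13.5 s (no verdict was returned).

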